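# Reset the fermentation chamber's controller

## Robot

A 6-joint arm with a two-finger parallel gripper is mounted at the origin on the work surface. World frame = base frame: x ahead of the robot, y to its left, z up, the work surface at z = 0. Lengths are in m, angles in rad, forces in N, time in s.
With the tool pointing down it reaches from about 0.35 to 0.975 m from the base axis. Payload 4.9 kg.
Tool frame: the origin (TCP) lies on the centre line of the jaws, within the pads' length; the fingertips stand 8 mm ahead of it and the grasp point (between the pads) lies 11 mm behind it; z points along the fingers, y is the direction in which the jaws open and shut (so a half turn about z gives the same grasp; the last joint's range is limited). The gripper opens to 85 mm and grips with 20 to 120 N. Pads are 22 mm wide; open, the fingers measure 114 mm over their backs; the gripper's body (76 mm by 85 mm) begins 54 mm behind the grasp point. The pads swing forward as they close: fully open they stand 13 mm farther back than shut.
Start: joints at [-1.337, 0.053, 1.613, -0, 1.476, -0.119], TCP at [0.216, -0.586, 0.239] pointing down, gripper open.
Joint ranges: [-3.01, 3.01], [-1.01, 2.22], [0.06, 2.58], [-1.02, 4.17], [0.09, 2.62], [-3.14, 3.14]. Speed limits (rad/s): [2.57, 2.57, 3.14, 3.14, 3.14, 3.14].

## Interface

Orientations are given as a rotation vector (axis times angle).
In Python, from station import get_obs, get_image, calibration, finish_job gives the robot as it stands. The module is installed in compiled form; this text tells all that it offers.
- The arm moves only by the shell command python3 -m jog 'ROWS' [FORCE]. ROWS is JSON, a list of rows, each a list of 7 numbers: the shift along the tool's x, y, z in cm, then the turn, a rotation vector about the tool's x, y, z in rad, then the closure in counts, from 0 (fully open) to 255 (shut). In form: [[dx, dy, dz, ax, ay, az, jaw], ...]. A call has 1 to 8 rows; each row is the pose to reach, as a shift and turn from the pose measured when the call began, along the tool's axes at that moment; what a row does not reach only later rows make up. A row lasts 1/12 s, in which the tool goes at most 41.7 mm and 7.16 degrees, less where a joint would pass 70% of its speed; a pose out of reach is approached as far as the arm can. A call with a gripper value outside its range is refused whole. The fingers move at their own pace and stop on an object; FORCE is the grip in N (left out, the last holds). Time passes only in rows, so rows that repeat a pose let the fingers close. It gives the time, the measured TCP pose, the force and the opening at its end, in the units of the state.
- get_obs(): the state, without advancing time (a new reading comes with each control period).
- get_image(name): name is "side" or "top" or "wrist"; returns the picture (420x560x3 uint8, red, green, blue); there is no depth.
- calibration(name): a dict with "vfov" (degrees; the focal length in pixels is half the picture's height over the tangent of half this angle, whatever the lens; pixels are square), "cx", "cy" (the principal point, pixels), "dist_coeffs" ([k1, k2, p1, p2, k3] as OpenCV has them; the pictures are not rectified), "R" (3x3) and "t" (3): a world point X has camera coordinates R X + t. Camera axes: x right, y down, z forward; pixel columns grow to the right and rows downward; lengths in m; the calibration is good to about 2 mm. A picture is of the moment at which its call begins: read the wrist's pose just before it. calibration takes no time and is no camera call; for the wrist camera it gives the pose at the moment of the call.
- finish_job(): hands the job in, once; it reports no verdict.
The state is a dict: "t": time; "q": joint angles; "dq": joint speeds; "effort": joint torques, N m; "tool_pos": TCP position; "tool_rot": TCP orientation; "contact_force": force on the tool from outside, world axes, zero at the start; "wrist_torque": the same for the moment, N m; "opening": finger opening in m.
Only numpy, scipy, OpenCV 4.12 (cv2) and the standard library are available. Lean on these libraries where they do the work, as an engineer would, in place of code of your own. Each camera call takes 0.05 s, during which the arm holds its last target. There are 200 camera calls.

## Task

The fermentation chamber's controller has locked out: on the grey control box press the yellow key, then the blue key, then the green key, each fully down and released before the next, leaving the red key alone. Then, with the black-handled reset pin from its holder, reach down through the hole in the white block and hold the orange reset button fully down; finish while the gripper still holds the pin and keeps the button down. Do not disturb the kitchen things standing around.

Things in the scene. Friction and masses are not known exactly. Their poses are not given: they have to be found in the camera images.
- key_yellow (a joint): How far the yellow round key on the control box is pressed: 0 released, 0.006 m fully down.  Spring key: starts to move at 1.5 N, fully down at 5 N, springs back when released.
- key_yellow_top (a point): Centre of the top face of the yellow round key (28 mm across, in a black round housing 44 mm across and 12 mm high); released, it lies 72 mm above the bench and stands 10 mm proud of its housing. The key is pressed straight down. Four keys stand in a row 55 mm apart on the side of the box nearest the robot; which colour is where in the row changes.
- key_blue (a joint): How far the blue round key on the control box is pressed: 0 released, 0.006 m fully down.  Spring key: starts to move at 1.5 N, fully down at 5 N, springs back when released.
- key_blue_top (a point): Centre of the top face of the blue round key (28 mm across, in a black round housing 44 mm across and 12 mm high); released, it lies 72 mm above the bench and stands 10 mm proud of its housing. The key is pressed straight down. Four keys stand in a row 55 mm apart on the side of the box nearest the robot; which colour is where in the row changes.
- key_green (a joint): How far the green round key on the control box is pressed: 0 released, 0.006 m fully down.  Spring key: starts to move at 1.5 N, fully down at 5 N, springs back when released.
- key_green_top (a point): Centre of the top face of the green round key (28 mm across, in a black round housing 44 mm across and 12 mm high); released, it lies 72 mm above the bench and stands 10 mm proud of its housing. The key is pressed straight down. Four keys stand in a row 55 mm apart on the side of the box nearest the robot; which colour is where in the row changes.
- key_red (a joint): How far the red round key on the control box is pressed: 0 released, 0.006 m fully down. To be left alone. Spring key: starts to move at 1.5 N, fully down at 5 N, springs back when released.
- key_red_top (a point): Centre of the top face of the red round key (28 mm across, in a black round housing 44 mm across and 12 mm high); released, it lies 72 mm above the bench and stands 10 mm proud of its housing. The key is pressed straight down. Four keys stand in a row 55 mm apart on the side of the box nearest the robot; which colour is where in the row changes.
- console: Grey control box with an aluminium top, 220 mm (x) by 300 mm (y) by 50 mm high, fixed to the bench. Origin: centre of its underside on the bench. Row of keys at its x = -60 mm; a white block (port) at its x = +40 mm.
- port: White service block, 50 x 50 x 30 mm, fixed on top of the control box (its top is 80 mm above the bench), with one upright through hole 18 mm wide in its centre. At the bottom of the hole sits the orange reset button. Origin: centre of the block's underside, z up.
- port_mouth (a point): Centre of the hole's mouth, on the top face of the white block, 80 mm above the bench.
- reset_top (a point): Centre of the top face of the orange recessed reset button (16 mm across), 20 mm below the hole's mouth when released (60 mm above the bench); it moves straight down with the button.
- reset (a joint): How far the recessed reset button is pressed: 0 released, 0.006 m fully down (against a stop). Spring: starts to move at 1.5 N, fully down at 5 N, springs back at once when let go.
- pin: Loose reset pin (about 60 g) standing upright in its holder: a thin steel stem 8 mm in diameter and 58 mm long, pointing down, under a square black handle 20 x 20 mm and 55 mm tall with an orange band near its top. Origin: the tip of the stem; z runs up along the pin to the handle (handle from z = 58 to 113 mm); x and y are square to the handle's flat sides.
- pin_tip (a point): Lower end of the pin's steel stem.
- pin_grip (a point): Centre of the pin's square handle, 85.5 mm above the tip; 20 mm wide across both pairs of flats.
- holder: Dark steel block 60 x 60 x 65 mm, fixed to the bench to the left or right of the control box, with an upright through hole 11 mm wide in which the pin's stem hangs; the handle rests on the block's top, so the pin lifts straight out. The handle's flats are about parallel to the block's sides. Origin: centre of its underside.
- jar: Bystander: lidded jar, 64 mm across, 100 mm high, standing on the side opposite to the holder. Origin: centre of its underside.
- thermometer: Bystander: pale blue probe thermometer lying on the bench to the left of the control box, body 85 x 34 x 16 mm, thin steel probe 90 mm long towards its +x. Origin: on the bench near the root of the probe.
- bowl: Bystander: steel bowl, 124 mm across, 60 mm high, to the right behind the control box. Origin: centre of its underside.
- oil: Bystander: amber bottle, 60 mm across, 180 mm high, behind the control box. Origin: centre of its underside.
- cup: Bystander: white cup, 72 mm across, 80 mm high, to the right. Origin: centre of its underside.
- spatula: Bystander: spatula lying flat on the bench to the left. Origin: on the bench under it.
Not all that is in view belongs to the job. Leave any pink or turquoise look-alike of the pin alone.

How it is judged:
On the way, in this order (a step that is already met when the one before it is completed fails the run):
1. the yellow key is pressed down, all other keys and the reset button up (value of joint key_yellow above 0.004 m and value of joint each of key_blue, key_green, key_red, reset below 0.002 m), for 0.05 s.
2. the blue key is pressed down, all other keys and the reset button up (value of joint key_blue above 0.004 m and value of joint each of key_yellow, key_green, key_red, reset below 0.002 m), for 0.05 s.
3. the green key is pressed down, all other keys and the reset button up (value of joint key_green above 0.004 m and value of joint each of key_yellow, key_blue, key_red, reset below 0.002 m), for 0.05 s.
4. the reset button is held down by the pin, which the gripper holds, all keys up (value of joint reset above 0.004 m and distance between pin_tip and reset_top below 0.008 m and contact force between pin and port above 2 N and contact force between the fingers and pin above 2 N and value of joint each of key_yellow, key_blue, key_green, key_red below 0.002 m), for 0.3 s.
At the end, for the whole second after the job is handed in: The reset button is at least 4 mm down of its 6 mm, with the pin's tip on it (within 8 mm of the centre of its top) and pressing with more than 2 N, the gripper's fingers still grip the pin (more than 2 N), and all four keys are released (less than 2 mm down) (all of step 4); the arm keeps its last pose, push and grip.
It fails at once if the red key is pressed (more than 3 mm) (value of joint key_red above 0.003 m).
It fails at once if a bystander is moved by more than 30 mm (distance of any of jar, thermometer, bowl, oil, cup, spatula from where it was at the start of the episode above 0.03 m).
It also fails if it takes over 64 s, if anything falls off the work surface, if the arm or the gripper's body presses on something with over 40 N, if the wrist force passes 120 N, or if a joint passes its speed limit or range.

## Working session

There is one attempt and no reset: what is moved stays moved. The work goes in short steps, Python scripts to look and compute and a shell command to move; the robot and the scene stay as the last step left them, time stands still between calls to the robot, and variables do not carry over. Pictures are saved under pics/ and viewed, about 8 in all and at most 12, crops included, and the job is handed in when it is done.

```bash
mkdir -p pics; cat > h.py <<'E'
import numpy as np, cv2
from station import *
from scipy.spatial.transform import Rotation as Rn
def snap(n,f):
    c=calibration(n); im=get_image(n); cv2.imwrite('pics/'+f,im[:,:,::-1]); return im,c
def K(c):
    f=210/np.tan(np.radians(c['vfov'])/2); return np.array([[f,0,c['cx']],[0,f,c['cy']],[0,0,1]])
def ray(c,uv):
    R=np.array(c['R']);t=np.array(c['t'])
    p=cv2.undistortPoints(np.array([[uv]],float),K(c),np.array(c['dist_coeffs'],float))[0,0]
    return -R.T@t, R.T@np.array([p[0],p[1],1])
def onz(c,uv,z):
    o,d=ray(c,uv); return o+d*(z-o[2])/d[2]
def proj(c,X):
    R=np.array(c['R']);return cv2.projectPoints(np.array([X],float),cv2.Rodrigues(R)[0],np.array(c['t'],float),K(c),np.array(c['dist_coeffs'],float))[0][0,0]
def blobs(im,h0,h1,s=120,v=60,amin=30):
    h=cv2.cvtColor(im,cv2.COLOR_RGB2HSV)
    m=cv2.inRange(h,(h0,s,v),(h1,255,255))
    n,_,st,ce=cv2.connectedComponentsWithStats(m)
    return [(ce[i].round(1).tolist(),st[i].tolist()) for i in range(1,n) if st[i][4]>=amin]
def totool(P):
    o=get_obs(); return Rn.from_rotvec(o['tool_rot']).inv().apply(np.array(P)-o['tool_pos'])*100
E
python3 - <<'E'
from h import *
print(get_obs())
a,c=snap('top','top0.png'); b,d=snap('side','side0.png')
for n,im,cc in(('top',a,c),('side',b,d)):
    print(n,(-np.array(cc['R']).T@cc['t']).round(3))
    for nm,l,h in(('red',0,4),('orange',5,19),('yel',20,33),('green',40,80),('turq',81,95),('blue',96,125),('pink',140,175)):
        print(nm,[(x,y,onz(cc,x,.072).round(3).tolist()) for x,y in blobs(im,l,h)])
E
```

```text
{'t': 0.0, 'q': array([-1.33696681e+00,  5.33535018e-02,  1.61431572e+00,  4.40662011e-06,
        1.47600233e+00, -1.18969221e-01]), 'dq': array([0.00069616, 0.00094097, 0.00038869, 0.00106233, 0.00011102,
       0.00074289]), 'effort': array([-8.74865127e-04, -3.93673074e+01, -3.70179605e+01, -1.27654339e-04,
        7.01777419e-03,  1.05263015e-05]), 'tool_pos': array([ 0.21582919, -0.58589477,  0.23805211]), 'tool_rot': array([-3.09079781e+00, -5.50940504e-01,  1.80438739e-04]), 'contact_force': array([0.7314081 , 0.87492665, 0.03639798]), 'wrist_torque': array([ 0.02616325,  0.02123615, -0.00547339]), 'opening': 0.08555461217457581}
top [0.366 0.002 1.051]
red [([225.2, 228.6], [220, 223, 12, 12, 111], [0.501, 0.124, 0.072]), ([217.6, 383.3], [211, 375, 14, 20, 100], [0.156, 0.123, 0.072]), ([216.5, 403.3], [214, 397, 7, 15, 31], [0.116, 0.123, 0.072])]
orange [([248.7, 117.5], [237, 105, 24, 25, 411], [0.787, 0.078, 0.072]), ([112.7, 214.6], [106, 189, 15, 52, 201], [0.529, 0.396, 0.072]), ([218.1, 384.2], [210, 372, 18, 32, 192], [0.154, 0.122, 0.072]), ([434.9, 396.8], [405, 
[... 2044 characters left out ...]
3, 0.072]), ([483.4, 199.7], [453, 180, 69, 39, 1523], [0.095, -0.327, 0.072]), ([427.5, 230.1], [406, 217, 42, 26, 380], [0.203, -0.118, 0.072]), ([468.9, 233.6], [451, 216, 33, 36, 529], [0.093, -0.168, 0.072]), ([536.2, 249.0], [525, 233, 18, 29, 165], [-0.1, -0.213, 0.072]), ([483.8, 322.9], [445, 303, 69, 33, 653], [-0.034, 0.101, 0.072]), ([224.9, 327.9], [199, 320, 52, 17, 355], [0.516, 0.441, 0.072])]
yel [([316.1, 220.2], [311, 216, 11, 9, 66], [0.499, 0.014, 0.072])]
green [([325.2, 208.1], [321, 205, 9, 7, 44], [0.499, -0.043, 0.072])]
turq [([264.2, 214.0], [257, 206, 16, 17, 53], [0.642, 0.071, 0.072])]
blue [([306.0, 231.9], [302, 229, 9, 7, 52], [0.501, 0.068, 0.072])]
pink []
```

View pics/top0.png

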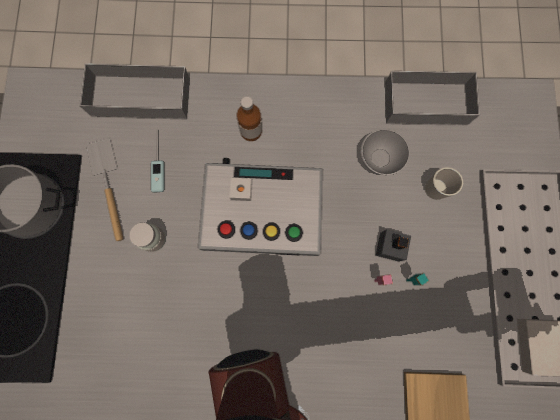

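View pics/side0.png

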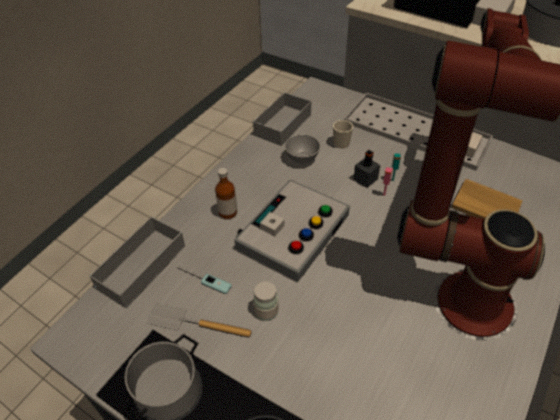

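Top picture: keys are red (225,229), blue (248,230), yellow (271,231) and green (294,232), with the port hole at (240,188). Pin candidates: black handle in the dark holder (≈400,240), pink look-alike (386,280), turquoise look-alike (422,279). I choose the black one in the holder and will check it in a close crop.

```bash
python3 - <<'E'
from h import *
a=cv2.imread('pics/top0.png'); cv2.imwrite('pics/crop.png',cv2.resize(a[160:300,200:440],None,fx=3.3,fy=3.3,interpolation=cv2.INTER_CUBIC))
c=calibration('top')
print('port',onz(c,(240,188),.08)); print('holder',onz(c,(394,244),.065))
print(Rn.from_rotvec(get_obs()['tool_rot']).as_matrix().round(3))
print(totool([.4990,.0135,.16]), totool([.42,-.27,.26]))
E
```

```text
port [0.60060379 0.09178698 0.08      ]
holder [ 0.47508734 -0.28171479  0.065     ]
[[ 0.938  0.346 -0.   ]
 [ 0.346 -0.938  0.002]
 [ 0.    -0.002 -1.   ]]
[ 47.28602561 -46.45006234   7.91411278] [ 30.07774852 -22.59628823  -2.13601958]
```

View pics/crop.png

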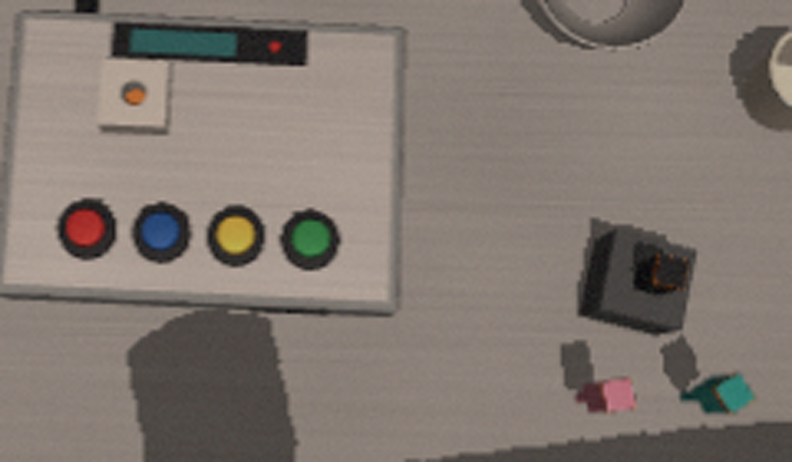

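```bash
python3 -m jog '[[47.3,-46.4,0,0,0,0.37,255],[47.3,-46.4,0,0,0,0.37,255],[47.3,-46.4,0,0,0,0.37,255],[47.3,-46.4,0,0,0,0.37,255],[47.3,-46.4,0,0,0,0.37,255],[47.3,-46.4,0,0,0,0.37,255],[47.3,-46.4,0,0,0,0.37,255],[47.3,-46.4,0,0,0,0.37,255]]' 40; python3 - <<'E'
from h import *
print(Rn.from_rotvec(get_obs()['tool_rot']).as_matrix().round(3)); print(totool([.4990,.0135,.16]))
E
```

```text
t: 0.77
tool_pos: [0.3586, -0.2831, 0.2388]
tool_rot: [-3.139, 0.028, 0.001]
contact_force: [0.4, -0.4, 0.7]
opening: -0.0002
[[ 1.    -0.018 -0.001]
 [-0.018 -1.     0.002]
 [-0.001 -0.002 -1.   ]]
[ 13.51267732 -29.8891501    7.93378147]
```

```bash
python3 - <<'E'
from h import *
im,c=snap('wrist','w0.png'); print((-np.array(c['R']).T@c['t']).round(3),np.array(c['R']).round(2).tolist())
import pickle; pickle.dump(c,open('w0.pkl','wb'))
E
python3 -m jog '[[13.5,-29.9,3,0,0,0,255],[13.5,-29.9,3,0,0,0,255],[13.5,-29.9,3,0,0,0,255],[13.5,-29.9,3,0,0,0,255],[13.5,-29.9,3,0,0,0,255],[13.5,-29.9,3,0,0,0,255],[13.5,-29.9,3,0,0,0,255],[13.5,-29.9,3,0,0,0,255]]'
```

```text
[ 0.431 -0.286  0.374] [[-0.02, -1.0, -0.0], [-0.96, 0.02, 0.28], [-0.28, 0.01, -0.96]]
t: 1.48
tool_pos: [0.4981, 0.0185, 0.211]
tool_rot: [-3.134, 0.017, -0.003]
contact_force: [-0.4, -0.3, 0.1]
opening: -0.0004
```

View pics/w0.png

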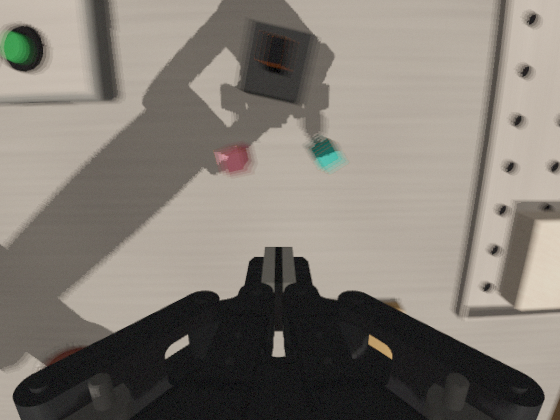

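The wrist picture shows the fingertips at (278,250), the holder with the black, orange-banded pin at (272,50), pink at (233,158) and turquoise at (325,152). Next I refine the key positions from here.

```bash
python3 -m jog '[[0,0,0,0,0,0,255],[0,0,0,0,0,0,255]]'; python3 - <<'E'
from h import *
im,c=snap('wrist','w1.png')
for nm,l,h in(('red',0,4),('yel',20,33),('green',40,80),('blue',96,125),('or',5,19)):
    print(nm,[(x,y,onz(c,x,.072).round(4).tolist()) for x,y in blobs(im,l,h,100,50,100)])
print(proj(c,[.499,.0135,.072])); o=get_obs();print(Rn.from_rotvec(o['tool_rot']).as_matrix().round(3)); print(totool([.499,.0135,.09]))
E
```

```text
t: 1.65
tool_pos: [0.4979, 0.0206, 0.21]
tool_rot: [-3.134, 0.01, 0.001]
contact_force: [-0.5, -0.3, 0.1]
opening: -0.0002
red [([168.6, 191.5], [153, 176, 33, 31, 784], [0.5039, 0.119, 0.072])]
yel [([288.5, 193.5], [273, 178, 32, 32, 781], [0.5015, 0.0108, 0.072])]
green [([348.8, 194.9], [334, 180, 31, 31, 756], [0.5001, -0.0433, 0.072])]
blue [([228.3, 192.3], [213, 177, 31, 31, 748], [0.5029, 0.0648, 0.072])]
or [([195.8, 75.6], [189, 67, 15, 19, 208], [0.6015, 0.087, 0.072]), ([550.0, 405.9], [536, 389, 24, 31, 553], [0.2327, -0.3126, 0.072])]
[285.53420746 196.25879308]
[[ 1.    -0.009  0.   ]
 [-0.009 -1.     0.007]
 [ 0.    -0.007 -1.   ]]
[ 0.13152168  0.64772014 12.02351446]
```

View pics/w1.png

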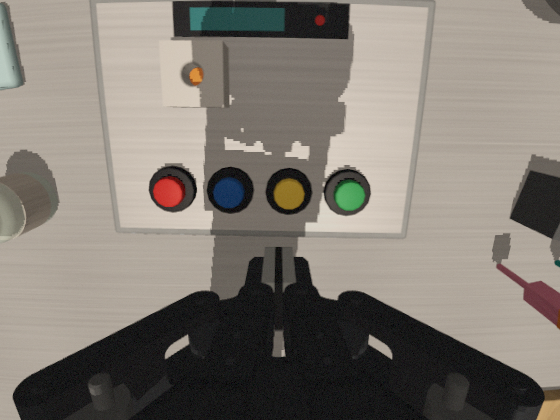

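```bash
python3 -m jog '[[0.2,0.85,4,0,0,0,255],[0.2,0.8,8,0,0,0,255],[0.2,0.77,12,0,0,0,255],[0.2,0.77,12.2,0,0,0,255],[0.2,0.77,12.2,0,0,0,255],[0.2,0.77,12.2,0,0,0,255]]'; python3 -c "
from h import *
print(get_obs()['tool_pos'],totool([.5,.012,.0745]))"
```

```text
t: 2.2
tool_pos: [0.5007, 0.0112, 0.0902]
tool_rot: [-3.135, 0.016, -0.004]
contact_force: [0.9, 0.6, 1.0]
opening: 0.0
[0.50071363 0.01122813 0.09019829] [-0.0759493  -0.06643552  1.57010518]
```

```bash
python3 -m jog '[[0,-0.05,0.8,0,0,0,255],[0,-0.05,1.3,0,0,0,255],[0,-0.05,1.6,0,0,0,255],[0,-0.05,1.6,0,0,0,255],[0,-0.05,1.6,0,0,0,255]]'
```

```text
t: 2.62
tool_pos: [0.5023, 0.0114, 0.0759]
tool_rot: [-3.136, 0.016, -0.01]
contact_force: [2.2, -0.9, 3.8]
opening: -0.0001
```

```bash
python3 -m jog '[[-0.1,0,0.2,0,0,0,255],[-0.1,0,0.25,0,0,0,255],[-0.1,0,0.25,0,0,0,255],[-0.1,0,0.25,0,0,0,255]]'
```

```text
t: 2.95
tool_pos: [0.5023, 0.0114, 0.0741]
tool_rot: [-3.136, 0.016, -0.013]
contact_force: [4.0, -0.8, 4.2]
opening: -0.0001
```

```bash
python3 -m jog '[[-0.1,0,0.15,0,0,0,255],[-0.1,0,0.2,0,0,0,255],[-0.1,0,0.2,0,0,0,255]]'
```

```text
t: 3.2
tool_pos: [0.5024, 0.0114, 0.0739]
tool_rot: [-3.136, 0.015, -0.016]
contact_force: [-0.8, 0.3, 10.8]
opening: 0.0
```

```bash
python3 -m jog '[[0,0,-2,0,0,0,255],[0,0,-2.5,0,0,0,255],[0,-4,-2.5,0,0,0,255],[-0.1,-5.5,-2.5,0,0,0,255],[-0.1,-5.5,-2,0,0,0,255],[-0.1,-5.5,-1.5,0,0,0,255],[-0.1,-5.5,-1.5,0,0,0,255]]'; python3 -c "
from h import *
o=get_obs();print(o['tool_pos'],totool([.5015,.0665,.0735]),Rn.from_rotvec(o['tool_rot']).as_matrix().round(3))"
```

```text
t: 3.78
tool_pos: [0.4998, 0.066, 0.0865]
tool_rot: [-3.137, 0.015, -0.008]
contact_force: [-0.9, -0.7, -0.7]
opening: 0.0001
[0.49975918 0.06596781 0.08650768] [ 0.1665525  -0.04868777  1.30193117] [[ 1.    -0.01   0.005]
 [-0.01  -1.     0.005]
 [ 0.005 -0.005 -1.   ]]
```

```bash
python3 -m jog '[[0.1,0,0.7,0,0,0,255],[0.1,0,1.1,0,0,0,255],[0.1,0,1.4,0,0,0,255],[0.1,0,1.5,0,0,0,255],[0.1,0,1.5,0,0,0,255],[0.1,0,1.5,0,0,0,255]]'
```

```text
t: 4.28
tool_pos: [0.501, 0.0653, 0.0738]
tool_rot: [-3.138, 0.016, -0.005]
contact_force: [-9.3, -0.1, 17.9]
opening: 0.0002
```

```bash
python3 -m jog '[[0,0,-2,0,0,0,255],[0,0,-3,0,0,0,255],[0,4,-3,0,0,0,255],[-0.1,8,-3,0,0,0,255],[-0.1,10.7,-3,0,0,0,255],[-0.1,10.7,-2,0,0,0,255],[-0.1,10.7,-1.5,0,0,0,255],[-0.1,10.7,-1.5,0,0,0,255]]'; python3 -c "
from h import *
o=get_obs();print(o['tool_pos'],totool([.499,-.043,.0735]),Rn.from_rotvec(o['tool_rot']).as_matrix().round(3))"
```

```text
t: 4.95
tool_pos: [0.4973, -0.0414, 0.0862]
tool_rot: [-3.136, 0.017, 0.001]
contact_force: [-0.9, 0.4, -0.0]
opening: 0.0003
[ 0.49729643 -0.04142395  0.08617005] [0.17259049 0.16240829 1.2660955 ] [[ 1.    -0.011 -0.   ]
 [-0.011 -1.     0.005]
 [-0.    -0.005 -1.   ]]
```

```bash
python3 -m jog '[[0.1,0.15,0.7,0,0,0,255],[0.1,0.15,1.1,0,0,0,255],[0.1,0.15,1.35,0,0,0,255],[0.1,0.15,1.45,0,0,0,255],[0.1,0.15,1.45,0,0,0,255],[0.1,0.15,1.45,0,0,0,255]]'
```

```text
t: 5.45
tool_pos: [0.4987, -0.0423, 0.0738]
tool_rot: [-3.137, 0.015, 0.002]
contact_force: [-6.8, 1.4, 14.4]
opening: -0.0002
```

```bash
python3 -m jog '[[0,0,-4,0,0,0,255],[0,0,-8,0,0,0,255],[0,0,-12,0,0,0,255],[-2,4,-16,0,0,0,0],[-4,8,-18,0,0,0,0],[-6,12,-18,0,0,0,0],[-8,16,-18,0,0,0,0],[-8,20,-18,0,0,0,0]]'; python3 -m jog '[[0,5,0,0,0,0,0],[0,5,0,0,0,0,0],[0,5,0,0,0,0,0],[0,5,0,0,0,0,0]]'; python3 - <<'E'
from h import *
import pickle
im,c=snap('wrist','w2.png'); pickle.dump(c,open('w2.pkl','wb'))
print(get_obs()['tool_pos'])
ct=calibration('top'); X=onz(ct,(402.1,242.4),.12); print(X,proj(c,X))
E
```

```text
t: 6.12
tool_pos: [0.4213, -0.218, 0.2536]
tool_rot: [-3.138, 0.011, -0.001]
contact_force: [1.8, -0.3, -0.0]
opening: 0.0603
t: 6.45
tool_pos: [0.421, -0.2672, 0.2527]
tool_rot: [-3.136, 0.011, 0.001]
contact_force: [0.0, -0.5, 1.0]
opening: 0.0856
[ 0.42115418 -0.26666504  0.25272833]
[ 0.47311319 -0.2842565   0.12      ] [297.24519268 138.87538516]
```

View pics/w2.png

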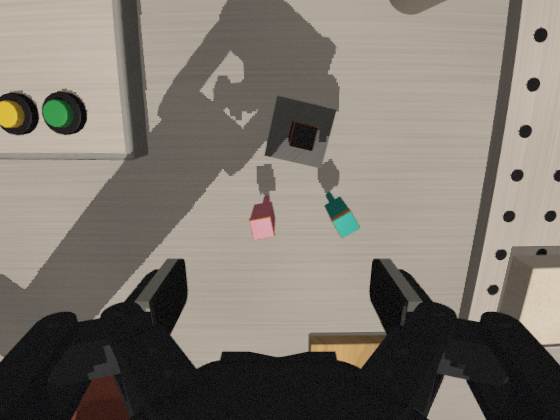

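Picture w2: dark holder with corners ≈(278,96), (335,111), (320,167), (266,155); black pin top at (304,136) with an orange edge. Pink (262,220) and turquoise (342,217) are outside the holder.

```bash
python3 - <<'E'
from h import *
import pickle
c=pickle.load(open('w2.pkl','rb')); im=cv2.imread('pics/w2.png')
g=cv2.cvtColor(im,cv2.COLOR_BGR2GRAY); r=g[85:180,250:350]
cv2.imwrite('pics/c2.png',cv2.convertScaleAbs(cv2.resize(im[85:180,250:350],None,fx=6,fy=6,interpolation=cv2.INTER_CUBIC),alpha=2.2))
m=((r<38)*255).astype(np.uint8)
n,l,st,ce=cv2.connectedComponentsWithStats(m)
for i in range(1,n):
    if st[i][4]>80:
        p=np.argwhere(l==i)[:,::-1].astype(np.float32)+[250,85]; b=cv2.minAreaRect(p.astype(np.float32)); print(st[i][4],b)
P=np.array([onz(c,p,.065) for p in((278,96),(335,111),(320,167),(266,155))]);print(P.round(4),P.mean(0))
E
```

```text
580 ((301.61767578125, 135.5294189453125), (25.70877456665039, 24.01102638244629), 14.03624439239502)
[[ 0.5105 -0.2681  0.065 ]
 [ 0.4961 -0.3244  0.065 ]
 [ 0.4403 -0.3111  0.065 ]
 [ 0.4529 -0.2555  0.065 ]] [ 0.47493264 -0.28975612  0.065     ]
```

View pics/c2.png

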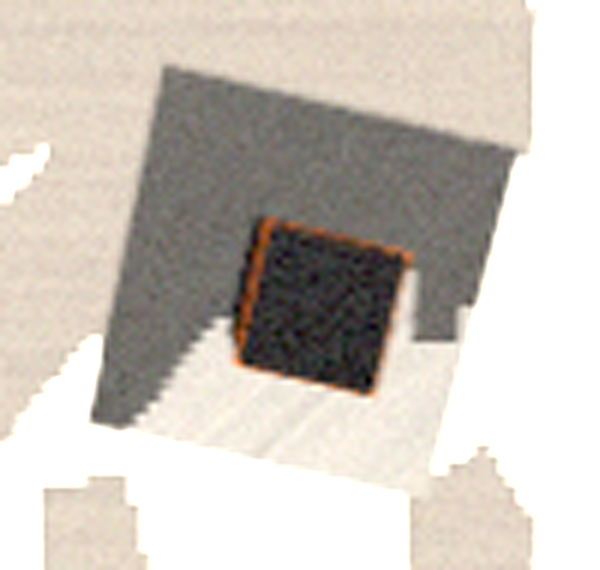

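```bash
python3 - <<'E'
from h import *
import pickle
c=pickle.load(open('w2.pkl','rb')); X=onz(c,(304,136.2),.12); print(X)
q=[(270,220),(412,255),(373,393),(240,362)]
P=np.array([onz(c,(250+a/6,85+b/6),.12) for a,b in q]); d1=P[0]-P[3]+P[1]-P[2]; d2=P[0]-P[1]+P[3]-P[2]
print(np.degrees([np.arctan2(d1[1],d1[0]),np.arctan2(-d2[0],d2[1])]),np.linalg.norm(d1)/2,np.linalg.norm(d2)/2)
o=get_obs(); M=Rn.from_rotvec(o['tool_rot']).as_matrix(); print(M.round(4)); print(totool([X[0],X[1],.16]))
E
```

```text
[ 0.47529572 -0.28988283  0.12      ]
[-13.27799946 -13.42395736] 0.019705163048589273 0.019770906273439363
[[ 1.0e+00 -5.7e-03 -3.0e-04]
 [-5.7e-03 -1.0e+00  5.3e-03]
 [-3.0e-04 -5.3e-03 -1.0e+00]]
[5.43034536 2.33981491 9.25882178]
```

```bash
python3 -m jog '[[3,1.3,1,-0.005,0,0.1,0],[5.4,2.3,2,-0.005,0,0.227,0],[5.4,2.3,5,-0.005,0,0.227,0],[5.4,2.3,8,-0.005,0,0.227,0],[5.4,2.3,8,-0.005,0,0.227,0],[5.4,2.3,8,-0.005,0,0.227,0]]'; python3 - <<'E'
from h import *
o=get_obs(); M=Rn.from_rotvec(o['tool_rot']).as_matrix(); print(M.round(4)); print(totool([.4752,-.2899,.083]), np.arctan2(M[1,0],M[0,0]))
E
```

```text
t: 7.0
tool_pos: [0.4744, -0.2869, 0.1705]
tool_rot: [-3.118, 0.36, 0.008]
contact_force: [0.6, -1.5, 0.9]
opening: 0.0848
[[ 0.9736 -0.2281 -0.0048]
 [-0.228  -0.9736  0.0037]
 [-0.0055 -0.0025 -1.    ]]
[0.19618762 0.2996161  8.7525208 ] -0.2300630929044584
```

```bash
python3 -m jog '[[0.1,0.3,2,0,0,0,0],[0.15,0.3,4,0,0,0,0],[0.15,0.28,6,0,0,0,0],[0.15,0.28,8,0,0,0,0],[0.15,0.28,8.75,0,0,0,0],[0.15,0.28,8.75,0,0,0,0],[0.15,0.28,8.75,0,0,0,0]]'; python3 -c "
from h import *
print(totool([.4752,-.2899,.083]))"
```

```text
t: 7.58
tool_pos: [0.4758, -0.2899, 0.0849]
tool_rot: [-3.119, 0.359, 0.005]
contact_force: [0.6, -0.1, 0.8]
opening: 0.0857
[-0.05337015  0.01757269  0.1934958 ]
```

```bash
python3 -m jog '[[0,0,0.1,0,0,0,100],[0,0,0.1,0,0,0,150],[0,0,0.1,0,0,0,200],[0,0,0.1,0,0,0,230],[0,0,0.1,0,0,0,255],[0,0,0.1,0,0,0,255],[0,0,0.1,0,0,0,255],[0,0,0.1,0,0,0,255]]' 80
```

```text
t: 8.25
tool_pos: [0.476, -0.29, 0.0844]
tool_rot: [-3.119, 0.36, 0.004]
contact_force: [-0.1, 1.2, 3.6]
opening: 0.0194
```

```bash
python3 -m jog '[[0,0,-2,0,0,0,255],[0,0,-4,0,0,0,255],[0,0,-7,0,0,0,255],[0,0,-11,0,0,0,255],[0,0,-14,0,0,0,255],[0,0,-14,0,0,0,255],[0,0,-14,0,0,0,255]]'; python3 - <<'E'
from h import *
c=calibration('top'); print(onz(c,(240.5,188),.08))
o=get_obs(); M=Rn.from_rotvec(o['tool_rot']).as_matrix(); print(o['contact_force'],M.round(4)); print(totool([.60,.0895,o['tool_pos'][2]]))
E
```

```text
t: 8.83
tool_pos: [0.4773, -0.2911, 0.2269]
tool_rot: [3.12, -0.36, 0.002]
contact_force: [-0.1, 0.4, -1.8]
opening: 0.0193
[0.60063342 0.09057084 0.08      ]
[-0.11460013  0.36063744 -1.77981343] [[ 9.738e-01 -2.275e-01  1.200e-03]
 [-2.275e-01 -9.738e-01 -1.100e-03]
 [ 1.400e-03  8.000e-04 -1.000e+00]]
[ 3.29251097e+00 -3.98530429e+01 -2.56976732e-02]
```

```bash
python3 -m jog '[[-1.6,-38,0,0,0,0,255],[-1.6,-38,0,0,0,0,255],[-1.6,-38,0,0,0,0,255],[-1.6,-38,0,0,0,0,255],[-1.6,-38,0,0,0,0,255],[-1.6,-38,0,0,0,0,255],[-1.6,-38,0,0,0,0,255],[-1.6,-38,0,0,0,0,255]]'; python3 -m jog '[[0,-4.5,0,0,0,0,255],[0,-5,0,0,0,0,255],[0,-5,0,0,0,0,255],[0,-5,0,0,0,0,255],[0,-5,0,0,0,0,255]]'; python3 - <<'E'
from h import *
import pickle
im,c=snap('wrist','w3.png'); pickle.dump((c,get_obs()),open('w3.pkl','wb'))
print(get_obs()['tool_pos'],proj(c,[.6,.09,.08]))
E
```

```text
t: 9.5
tool_pos: [0.538, 0.0391, 0.2235]
tool_rot: [3.12, -0.36, -0.004]
contact_force: [0.2, -1.4, -0.7]
opening: 0.0191
t: 9.92
tool_pos: [0.5487, 0.0867, 0.222]
tool_rot: [3.119, -0.361, -0.008]
contact_force: [0.1, -0.3, -0.8]
opening: 0.0189
[0.54895396 0.08636613 0.2224668 ] [258.94745062 141.30905326]
```

View pics/w3.png

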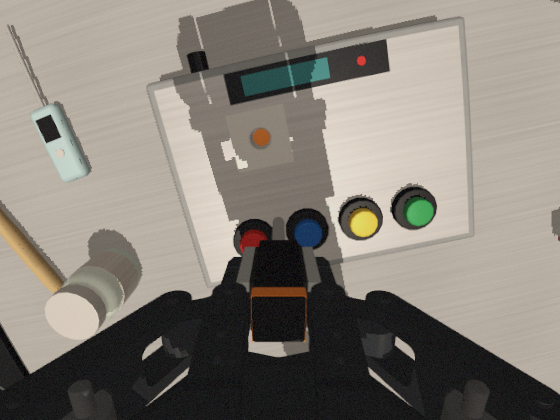

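Picture w3: hole with the orange button at (260,138) in the white block, stem hanging below the handle with its tip ≈(279,219), red key at (254,240) and blue at (308,230).

```bash
python3 - <<'E'
from h import *
import pickle
c,o=pickle.load(open('w3.pkl','rb')); im=cv2.imread('pics/w3.png')
a=cv2.resize(im[95:185,215:305],None,fx=6,fy=6,interpolation=cv2.INTER_CUBIC); b=cv2.resize(im[205:265,255:305],None,fx=6,fy=6,interpolation=cv2.INTER_CUBIC)
v=np.zeros((540,800,3),np.uint8); v[:,:540]=a; v[:360,540-40+0+0:800]=b[:,:300]
cv2.imwrite('pics/c3.png',cv2.convertScaleAbs(v,alpha=1.8))
x,y=zip(*[(b[0],b[1]) for b in blobs(im[:,:,::-1],5,19,100,40,100)]);print(x,y)
for z in(.06,.08): print(onz(c,(260.3,138),z))
z=o['tool_pos'][2]-.0774; print('tip',onz(c,(279,219),z), o['tool_pos']+Rn.from_rotvec(o['tool_rot']).apply([0,0,.0774]))
E
```

```text
([261.1, 136.7], [28.7, 253.6], [278.6, 297.1]) ([253, 128, 17, 18, 236], [0, 209, 63, 83, 1481], [250, 287, 58, 55, 721])
[0.60123323 0.08953501 0.06      ]
[0.60247623 0.08817178 0.08      ]
tip [0.54853914 0.08454309 0.1450668 ] [0.54860971 0.08625524 0.14506765]
```

View pics/c3.png

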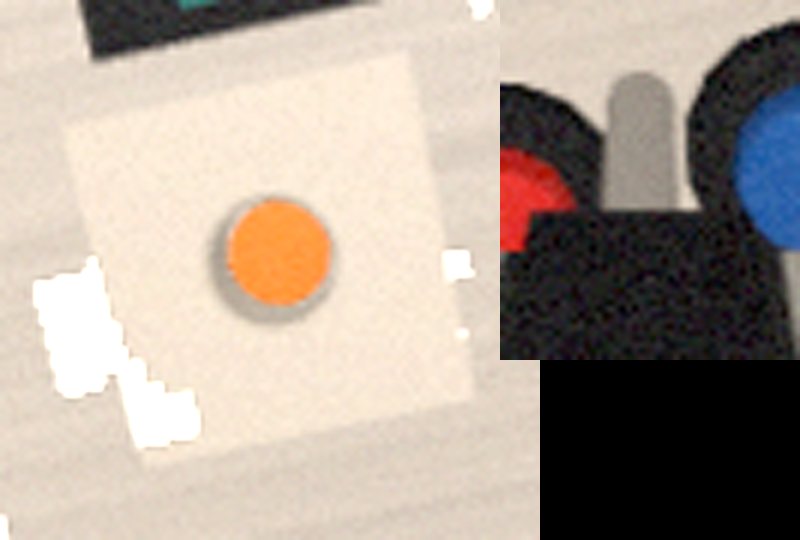

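```bash
python3 - <<'E'
from h import *
o=get_obs(); R=Rn.from_rotvec(o['tool_rot']); M=R.as_matrix(); zt=M[:,2]
e=R.inv().as_rotvec()*0; ax=R.inv().apply(np.cross(zt,[0,0,-1])); print('untilt',ax.round(4))
tip=np.array([.6015,.090,.10]); print(totool(tip+[0,0,.0774]), o['tool_pos'])
E
```

```text
untilt [0.0024 0.004  0.    ]
[ 5.04916186 -1.56974117  4.48273958] [0.54895396 0.08636613 0.2224668 ]
```

```bash
python3 -m jog '[[3,-1,0,0.002,0.004,0,255],[5.05,-1.57,0,0.002,0.004,0,255],[5.05,-1.57,2,0.002,0.004,0,255],[5.05,-1.57,4,0.002,0.004,0,255],[5.05,-1.57,4.4,0.002,0.004,0,255],[5.05,-1.57,4.4,0.002,0.004,0,255],[5.05,-1.57,4.4,0.002,0.004,0,255]]'; python3 - <<'E'
from h import *
im,c=snap('wrist','w4.png'); cv2.imwrite('pics/c4.png',cv2.resize(im[130:300,180:380,::-1],None,fx=3,fy=3,interpolation=cv2.INTER_CUBIC))
o=get_obs(); print('tip',o['tool_pos']+Rn.from_rotvec(o['tool_rot']).apply([0,0,.0774]),totool([.6015,.09,.1774]))
E
```

```text
t: 10.55
tool_pos: [0.6015, 0.089, 0.1786]
tool_rot: [3.12, -0.365, -0.0]
contact_force: [-0.3, -0.5, -0.2]
opening: 0.0194
tip [0.60211318 0.08925061 0.10211603] [-0.06423737 -0.05864439  0.21148263]
```

View pics/c4.png

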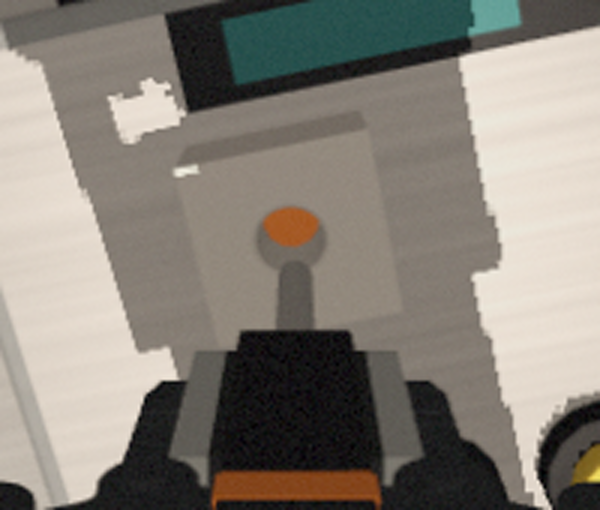

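Crop c4: stem tip at crop (295,266), hole centre at crop (291,240), so the tip is laterally in line with the hole. I check the relative offset by rays.

```bash
python3 - <<'E'
from h import *
c=calibration('wrist')
o=get_obs(); t=o['tool_pos']+Rn.from_rotvec(o['tool_rot']).apply([0,0,.0774])
A=onz(c,(278.4,219.3),t[2]);B=onz(c,(277,210),.08); print(A,B,B-A,t)
D=t+B-A; D[2]=.068; print('target',D,totool(D-(t-o['tool_pos'])))
E
```

```text
[0.60204534 0.08777639 0.10211603] [0.60247592 0.08876051 0.08      ] [ 0.00043058  0.00098412 -0.02211603] [0.60211318 0.08925061 0.10211603]
target [0.60254376 0.09023474 0.068     ] [ 0.01347485 -0.10575357  3.41162829]
```

```bash
python3 -m jog '[[0,-0.1,0.8,0,0,0,255],[0,-0.1,1.6,0,0,0,255],[0,-0.1,2.4,0,0,0,255],[0,-0.1,3.2,0,0,0,255],[0,-0.1,3.4,0,0,0,255],[0,-0.1,3.4,0,0,0,255]]'; python3 -c "
from h import *
o=get_obs(); print('tip',o['tool_pos']+Rn.from_rotvec(o['tool_rot']).apply([0,0,.0774]))"
```

```text
t: 11.1
tool_pos: [0.6013, 0.0903, 0.1438]
tool_rot: [3.12, -0.364, -0.002]
contact_force: [-0.5, 0.8, -0.3]
opening: 0.0191
tip [0.60124486 0.0902201  0.06637759]
```

```bash
python3 -m jog '[[0.05,0,0.5,0,0,0,255],[0.05,0,0.9,0,0,0,255],[0.05,0,1.2,0,0,0,255],[0.05,0,1.3,0,0,0,255],[0.05,0,1.3,0,0,0,255],[0.05,0,1.3,0,0,0,255]]'; python3 -c "
from h import *
o=get_obs(); print('tip',o['tool_pos']+Rn.from_rotvec(o['tool_rot']).apply([0,0,.0774]))"
```

```text
t: 11.6
tool_pos: [0.6024, 0.0902, 0.1318]
tool_rot: [3.12, -0.364, 0.001]
contact_force: [0.5, 0.7, 4.0]
opening: 0.019
tip [0.60240498 0.0902008  0.05436315]
```

```bash
python3 -m jog '[[0,0,0.15,0,0,0,255],[0,0,0.25,0,0,0,255],[0,0,0.25,0,0,0,255],[0,0,0.25,0,0,0,255]]'; python3 -c "
from h import *
o=get_obs(); print('tip',o['tool_pos']+Rn.from_rotvec(o['tool_rot']).apply([0,0,.0774]))"
```

```text
t: 11.93
tool_pos: [0.6027, 0.0902, 0.131]
tool_rot: [3.12, -0.364, 0.001]
contact_force: [-2.2, 0.1, 9.3]
opening: 0.0189
tip [0.60274285 0.0901736  0.05359931]
```

```bash
python3 -m jog '[[-0.02,0,0.2,0,0,0,255],[-0.02,0,0.2,0,0,0,255],[-0.02,0,0.2,0,0,0,255],[-0.02,0,0.2,0,0,0,255],[-0.02,0,0.2,0,0,0,255],[-0.02,0,0.2,0,0,0,255],[-0.02,0,0.2,0,0,0,255],[-0.02,0,0.2,0,0,0,255]]'; python3 - <<'E'
from h import *
im,c=snap('top','t1.png'); w,_=snap('wrist','w5.png')
print(get_obs()['contact_force'],get_obs()['tool_pos'])
v=np.hstack([cv2.resize(im[90:290,80:480,::-1],(400,420)),cv2.resize(w[:,:,::-1],(400,420))]); cv2.imwrite('pics/c5.png',v)
E
```

```text
t: 12.6
tool_pos: [0.6028, 0.0903, 0.131]
tool_rot: [3.12, -0.364, 0.002]
contact_force: [-3.4, 0.6, 9.7]
opening: 0.0194
[-2.85457548  0.43720758  9.48998983] [0.6027409  0.09023236 0.13095833]
```

View pics/c5.png

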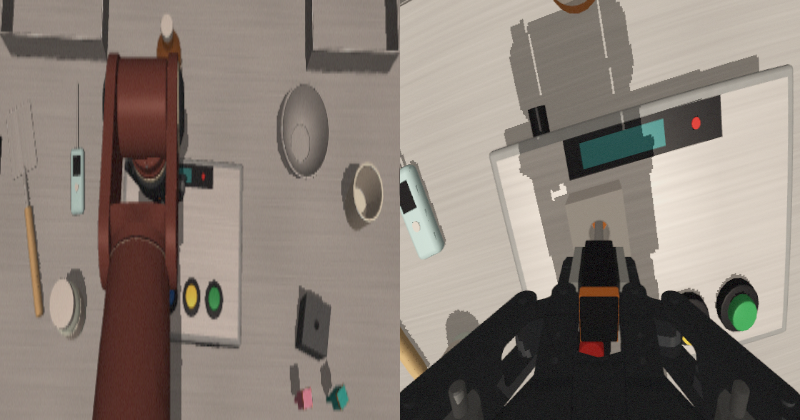

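The left half shows the holder empty and the bystanders where they were. The right half shows the stem in the hole at about (600,230) in the picture. The push is steady at 9.5 N against the stop.

```bash
python3 -c "
from station import *
print(finish_job()); print(get_obs()['contact_force'])"
```

```text
the job is handed in; nothing more can be done
None
the job is handed in; nothing more can be done
```

I pressed yellow, blue and green in that order with the closed fingers. Each went to its stop (TCP at 74 mm, 11–18 N) and I lifted clear before the next. The red key was never touched. I then took the black-handled pin from its holder, put its stem through the hole in the white block and pushed the reset button to its stop. I handed in at about 12.7 s with the pin still gripped.

- **Push and grip:** the last readings showed a steady 9.5 N down and a finger opening of 19 mm on the 20 mm handle. The pin tip worked out at 53.6 mm above the bench, against about 54 mm for fully down.
- **Scene:** the last top picture showed the holder empty and the bystanders in view, plus the pink and turquoise pins, where they had been by eye.
- **Disagreement:** the wrist camera and the top camera differed by 2–3 mm on positions. I resolved this for the hole by measuring tip and hole in the same wrist picture.
- **Not measured:** key and button travel were inferred from tool height and force, since they cannot be read directly. The hand-in gave no verdict.

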